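# Release, check and restart the mould press

### The job

Check the mould tray and restart the press: push the square key on the console to release the tray, tip the tray by its handle towards the robot to 35 degrees, keep it there for a second so the cups can be seen, and set it fully back level. Then push the bar-shaped key to lock it and after that the round key to start the press. Push each key well in, one at a time and only while the tray is level, never tip the tray past 50 degrees, and do not disturb the cup, wrench and bottle nearby.

Things in the scene. Friction and masses are not known exactly. Their poses are not given: they have to be found in the camera images.
- console: Press console, fixed: grey box 220 mm wide (y); its aluminium face, 140 mm long, rises from front (-x) to back at 35 degrees, its middle 85 mm above the origin. Three black keys in a row across it. Origin: centre of the underside; x front to back, z up. Outward normal of the face in this frame: (-0.574, 0, 0.819). Hood above: see hood_edge.
- hood_edge (a point): Middle of the free edge of the console's hood: a 4 mm clear plastic sheet in a thin dark frame, 220 mm wide, standing out 90 mm along the face's normal from the face's upper edge, 85 mm up-slope of the key centres. It leaves no room over the keys for an upright gripper: come along the normal, tool leaning about 35 degrees. Axes as the console's.
- stand: Stand of the mould tray, fixed: aluminium base plate 170 x 240 x 12 mm with two upright cheeks 135 mm high at y = +-108 mm (12 mm thick, 50 mm deep). Origin: centre of the underside; the tray tips about the stand's y axis, towards its -x side (the robot's side).
- tray (a joint): Angle of the mould tray in rad: 0 = level against its rest, growing as its top tips towards the stand's -x side (the robot), free up to 1.1. It turns stiffly (about 0.2 N m) and stays where it is left.
- tray_handle (a point): Middle of the tray's handle: the level round steel bar, 12 mm thick, 172 mm long along the stand's y axis, of a bail 110 mm above the pivot, over a black tray (136 x 150 x 36 mm) with six black cups whose rims lie 19 mm above the pivot. Axes turn with the tray (z from pivot to handle).
- tray_pivot (a point): Middle of the tray's pivot line, 110 mm above the table, straight over the stand's origin.
- square_top (a point): Centre of the pressing surface of the release key: black, flat square cap, 24 x 24 mm, standing 14 mm proud of the console's face. The keys are 62 mm apart in any order; all three share one height. Moves with the key; axes as the console's (not tilted).
- square_key (a joint): How far the release key is pushed in, in m, along the inward normal of the console's face: 0 up, 0.006 fully down. Springs back by itself; starts to move at about 1 N, fully down at 5 N.
- bar_top (a point): Centre of the pressing surface of the lock key: black, narrow bar-shaped cap, 12 mm wide and 50 mm long, its length running up the slope, standing 14 mm proud of the console's face. The keys are 62 mm apart in any order; all three share one height. Moves with the key; axes as the console's (not tilted).
- bar_key (a joint): How far the lock key is pushed in, in m, along the inward normal of the console's face: 0 up, 0.006 fully down. Springs back by itself; starts to move at about 1 N, fully down at 5 N.
- round_top (a point): Centre of the pressing surface of the start key: black, flat round cap, 40 mm in diameter, standing 14 mm proud of the console's face. The keys are 62 mm apart in any order; all three share one height. Moves with the key; axes as the console's (not tilted).
- round_key (a joint): How far the start key is pushed in, in m, along the inward normal of the console's face: 0 up, 0.006 fully down. Springs back by itself; starts to move at about 1 N, fully down at 5 N.
- cup: Bystander, loose: spare black cup, rim 58 mm across, 50 mm high; origin at the centre of its underside.
- wrench: Bystander, loose: steel wrench 160 mm long lying flat; origin at the middle of its underside.
- oil: Bystander, loose: white bottle 52 mm across, 130 mm high; origin at the centre of its underside.

How it is judged:
On the way, in this order (a step that is already met when the one before it is completed fails the run):
1. the square key is pushed in (more than 3.5 mm), the others up, the tray level (value of joint square_key above 0.0035 m and value of joint tray below 0.06 rad and value of joint each of bar_key, round_key below 0.0015 m), for 0.05 s.
2. the tray is tipped to 35 +- 5 degrees and kept there for 0.7 s (value of joint tray between 0.524 and 0.698 rad and value of joint each of square_key, bar_key, round_key below 0.0015 m), for 0.7 s.
3. the tray is back level (within 2.5 degrees) (value of joint tray below 0.044 rad), for 0.2 s.
4. the bar key is pushed in, the others up, the tray level (value of joint bar_key above 0.0035 m and value of joint tray below 0.06 rad and value of joint each of square_key, round_key below 0.0015 m), for 0.05 s.
5. the round key is pushed in, the others up, the tray level (value of joint round_key above 0.0035 m and value of joint tray below 0.06 rad and value of joint each of square_key, bar_key below 0.0015 m), for 0.05 s.
At the end, for the whole second after the job is handed in: The tray is level (within 2.5 degrees), all three keys are up (within 1.5 mm), and the cup, wrench and bottle are within 20 mm of where they began (value of joint tray below 0.044 rad and value of joint each of square_key, bar_key, round_key below 0.0015 m and distance of each of cup, wrench, oil from where it was at the start of the episode below 0.02 m); the robot touches nothing.
It fails at once if two keys are pushed at once (3 mm or more) (value of joint each of square_key, bar_key above 0.003 m or value of joint each of square_key, round_key above 0.003 m or value of joint each of bar_key, round_key above 0.003 m).
It fails at once if a key is pushed (3 mm or more) while the tray is tipped more than 6 degrees (value of joint tray above 0.105 rad and value of joint any of square_key, bar_key, round_key above 0.003 m).
It fails at once if the tray is tipped past 50 degrees (value of joint tray above 0.873 rad).
It fails at once if the cup, wrench or bottle is moved more than 20 mm or tipped over (distance of any of cup, wrench, oil from where it was at the start of the episode above 0.02 m or angle between any of cup, wrench, oil's own z axis and vertical above 0.3 rad).
It also fails if it takes over 69 s, if anything falls off the work surface, if the arm or the gripper's body presses on something with over 40 N, if the wrist force passes 120 N, or if a joint passes its speed limit or range.

### The arm

A 6-joint arm with a two-finger parallel gripper is mounted at the origin on the work surface. World frame = base frame: x ahead of the robot, y to its left, z up, the work surface at z = 0. Lengths are in m, angles in rad, forces in N, time in s.
With the tool pointing down it reaches from about 0.35 to 0.775 m from the base axis. Payload 7.3 kg.
Tool frame: the origin (TCP) lies on the centre line of the jaws, within the pads' length; the fingertips stand 11 mm ahead of it and the grasp point (between the pads) lies 8 mm behind it; z points along the fingers, y is the direction in which the jaws open and shut (so a half turn about z gives the same grasp; the last joint's range is limited). The gripper opens to 92 mm and grips with 3 to 60 N. Pads are 19 mm wide; open, the fingers measure 130 mm over their backs; the gripper's body (75 mm by 190 mm) begins 47 mm behind the grasp point.
Start: joints at [-1.446, 0.342, 1.524, -0, 1.275, -0.146], TCP at [0.14, -0.506, 0.238] pointing down, gripper open.
Joint ranges: [-2.53, 2.53], [-0.77, 2.02], [0.04, 2.7], [-1, 4.14], [0.28, 2.66], [-3.11, 3.11]. Speed limits (rad/s): [2.57, 2.57, 3.14, 3.14, 3.14, 3.14].

### API

Orientations are given as [roll, pitch, yaw] about the fixed x, y, z axes, in that order (R = Rz(yaw) Ry(pitch) Rx(roll)).
In Python, from cell import robot gives the robot as it stands.
- The arm moves only by the tool jog_arm, never from a script. Its argument "deltas" is one flat list of numbers, 6 for each row, row after row: the shift along the world's x, y, z in units of 0.1 m (1.0 is 0.1 m), then the turn, a rotation vector about the world's x, y, z in units of 90 degrees (1.0 is 90 degrees). A call has 1 to 5 rows; each row is the pose to reach, as a shift and turn from the pose commanded when the call began; what a row does not reach only later rows make up. A row lasts 1/12 s, in which the tool goes at most 41.7 mm and 7.16 degrees, less where a joint would pass 70% of its speed; a pose out of reach is approached as far as the arm can. A call with a number of a shift or a turn outside -1 to 1 is refused whole. A call with a gripper value outside its range is refused whole. "claw" is the opening, from 0 (shut) to 1 (fully open), set as the call begins (left out, the last holds). The fingers move at their own pace and stop on an object; "newtons" is the grip in N (left out, the last holds). Time passes only in rows, so rows that repeat a pose let the fingers close. It gives the time, the measured TCP pose, the force and the opening at its end, in the units of the state.
- robot.observe(): the state, without advancing time (a new reading comes with each control period).
- robot.read_camera(name): name is "side" or "top" or "wrist"; returns the picture (420x560x3 uint8, red, green, blue); there is no depth.
- robot.camera_params(name): a dict with "fx", "fy", "cx", "cy" (pixels), "k1" (the pictures are not rectified: a ray, as slopes to the right and down, at radius r is drawn at 1 + k1 r^2 times it, then the intrinsics apply), "R" (3x3) and "t" (3): a world point X has camera coordinates R X + t. Camera axes: x right, y down, z forward; pixel columns grow to the right and rows downward; lengths in m; the calibration is good to about 2 mm. A picture is of the moment at which its call begins: read the wrist's pose just before it. camera_params takes no time and is no camera call; for the wrist camera it gives the pose at the moment of the call.
- robot.hand_in(): hands the job in, once; it reports no verdict.
The state is a dict: "time": time; "qpos": joint angles; "qvel": joint speeds; "joint_efforts": joint torques, N m; "tool_pos": TCP position; "tool_rot": TCP orientation; "contact_force": force on the tool from outside, world axes, zero at the start; "torque": the same for the moment, N m; "opening": finger opening in m.
Only numpy, scipy, OpenCV 4.12 (cv2) and the standard library are available. Lean on these libraries where they do the work, as an engineer would, in place of code of your own. Each camera call takes 0.05 s, during which the arm holds its last target. There are 200 camera calls.

## Working session

There is one attempt and no reset: what is moved stays moved. The work goes in short steps, Python scripts to look and compute and a tool call to move; the robot and the scene stay as the last step left them, time stands still between calls to the robot, and variables do not carry over. Pictures are saved under pics/ and viewed, about 8 in all and at most 12, crops included, and the job is handed in when it is done.

Besides the shell and the picture viewer there is one more tool, called as name(argument=value, ...) on one line, values as JSON. jog_arm: Moves the arm, as the interface text tells. Its arguments: {"type":"object","properties":{"deltas":{"type":"array","items":{"type":"number"}},"claw":{"type":"number"},"newtons":{"type":"number"}},"required":["deltas"]}

```bash
mkdir -p pics; ls; python3 - <<'E'
from cell import robot
import cv2,numpy as np
for n in("top","side"):
    cv2.imwrite(f"pics/{n}0.png",robot.read_camera(n)[:,:,::-1])
    p=robot.camera_params(n);print(n,{k:np.round(v,4).tolist() for k,v in p.items()})
print(robot.observe())
E
```

```text
pics
top {'fx': 406.7332, 'fy': 406.7332, 'cx': 281.7948, 'cy': 217.475, 'k1': -0.0853, 'R': [[0.0159, -0.9997, 0.0171], [-0.9832, -0.0188, -0.1817], [0.182, -0.0139, -0.9832]], 't': [-0.0457, 0.6624, 1.4682]}
side {'fx': 541.6387, 'fy': 541.6387, 'cx': 283.039, 'cy': 202.6217, 'k1': -0.0119, 'R': [[0.8821, -0.4708, 0.0175], [-0.2829, -0.5591, -0.7794], [0.3767, 0.6825, -0.6263]], 't': [-0.5608, 0.2798, 1.3725]}
{'time': 0.1, 'qpos': array([-1.44601399e+00,  3.42604985e-01,  1.52492079e+00,  4.84733991e-06,
        1.27539486e+00, -1.45985080e-01]), 'qvel': array([ 0.00087117, -0.0017179 , -0.00213011, -0.00028044, -0.0010336 ,
        0.00124381]), 'joint_efforts': array([ 9.41384315e-04, -4.32006526e+01, -2.44694352e+01,  7.19039887e-02,
        5.26313356e-02, -4.78248592e-05]), 'tool_pos': array([ 0.14040899, -0.50551567,  0.23713964]), 'tool_rot': array([-3.14027947e+00, -1.97763344e-04,  2.70765868e-01]), 'contact_force': array([0.48170792, 0.29996866, 0.34574308]), 'torque': array([ 0.02683635, -0.04128526, -0.02726453]), 'opening': 0.0917061315370995}
```

View pics/top0.png

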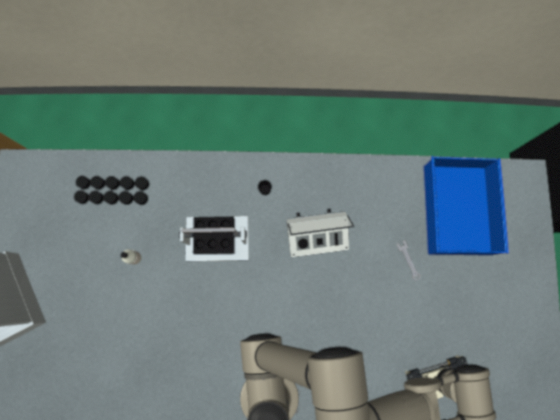

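View pics/side0.png

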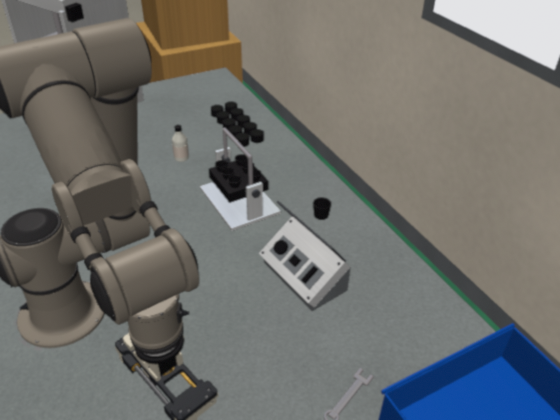

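Top view: the stand is at about (217,238) with its handle at row 232. The keys are round (303,243), square (320,241) and bar (337,239). The side view shows the same order: round (281,247), square (295,260), bar (311,273). Next I'll take zoomed crops to locate them precisely.

```bash
cat > h.py <<'E'
import numpy as np,cv2
from cell import robot
def ray(n,uv,p=None):
    p=p or robot.camera_params(n);K=np.array([[p['fx'],0,p['cx']],[0,p['fy'],p['cy']],[0,0,1]])
    d=np.r_[cv2.undistortPoints(np.array([[uv]],float),K,np.array([p['k1'],0,0,0,0.]))[0,0],1]
    R=np.array(p['R']);return -R.T@np.array(p['t']),R.T@d
def plane(n,uv,z,p=None):
    o,d=ray(n,uv,p);return o+d*(z-o[2])/d[2]
def tri(n1,a,n2,b,p1=None,p2=None):
    o1,d1=ray(n1,a,p1);o2,d2=ray(n2,b,p2)
    s=np.linalg.lstsq(np.c_[d1,-d2],o2-o1,rcond=None)[0]
    x,y=o1+s[0]*d1,o2+s[1]*d2
    return (x+y)/2,np.linalg.norm(x-y)
def proj(n,X,p=None):
    p=p or robot.camera_params(n);c=np.array(p['R'])@X+p['t'];s=c[:2]/c[2];s=s*(1+p['k1']*(s@s))
    return s*[p['fx'],p['fy']]+[p['cx'],p['cy']]
E
python3 - <<'E'
import cv2,numpy as np
t=cv2.imread('pics/top0.png');s=cv2.imread('pics/side0.png')
def blobs(im,x0,y0,x1,y1,th):
    g=cv2.cvtColor(im,6)[y0:y1,x0:x1];n,l,st,c=cv2.connectedComponentsWithStats((g<th).astype('uint8'))
    for i in range(1,n):
        if st[i,4]>15:print(st[i,4],np.round(c[i]+[x0,y0],1))
print('top');blobs(t,285,225,352,258,90);print('side');blobs(s,265,232,330,290,80)
a=cv2.resize(t[200:275,172:362],None,fx=4.2,fy=4.2,interpolation=2)
b=cv2.resize(s[120:310,190:355],None,fx=3,fy=3,interpolation=2)
cv2.imwrite('pics/a.png',a);cv2.imwrite('pics/b.png',b)
E
```

```text
top
49 [335.8 238.7]
90 [302.6 243. ]
47 [319.1 241. ]
side
171 [280.6 247.2]
91 [294.4 260.2]
40 [280.3 277.6]
127 [309.2 274.3]
```

View pics/a.png

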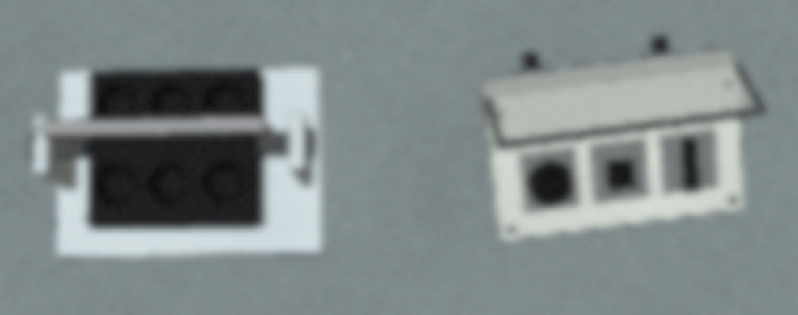

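View pics/b.png

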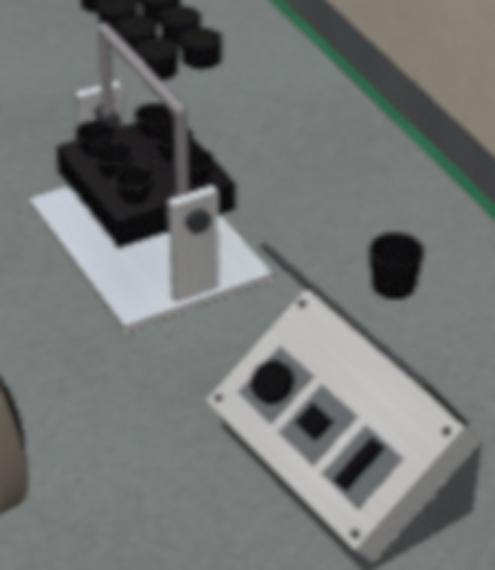

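```bash
python3 - <<'E'
from h import *
np.set_printoptions(precision=4,suppress=True)
for n,a,b in(('round',(302.6,243),(280.6,247.2)),('square',(319.1,241),(294.4,260.2)),('bar',(335.8,238.7),(310.5,273.5))):
    print(n,*tri('top',a,'side',b),plane('top',a,.088))
A=lambda u,v:(172+u/4.2-.4,200+v/4.2-.4)
B=lambda u,v:(190+u/3-.33,120+v/3-.33)
print('hL',*tri('top',A(50,128),'side',B(103,32)));print('hR',*tri('top',A(285,122),'side',B(180,108)))
for z,c in((.22,(50,128)),(.22,(285,122))):print('h@.22',plane('top',A(*c),z))
P=[plane('top',A(*c),.012) for c in((57,255),(322,250),(320,67),(60,70))];print(np.array(P),np.mean(P,0))
Q=[plane('side',B(*c),.012) for c in((32,200),(127,326),(270,270))];print(np.array(Q),(Q[0]+Q[2])/2)
print('cup',plane('top',(264.5,187),.05),'oil',plane('top',(131,257),.05))
E
```

```text
round [ 0.5662 -0.1121  0.0797] 0.0011390382211761791 [ 0.5647 -0.1113  0.088 ]
square [ 0.5748 -0.1729  0.0805] 0.0015370368504043354 [ 0.5731 -0.1718  0.088 ]
bar [ 0.5855 -0.235   0.0827] 0.004563082889177366 [ 0.5826 -0.2333  0.088 ]
hL [0.5848 0.2968 0.218 ] 5.684476751054993e-05
hR [0.5869 0.1086 0.2378] 0.007117787158920749
h@.22 [0.5845 0.2964 0.22  ]
h@.22 [0.593 0.109 0.22 ]
[[0.499  0.3311 0.012 ]
 [0.5084 0.0904 0.012 ]
 [0.6772 0.0973 0.012 ]
 [0.6698 0.3381 0.012 ]] [0.5886 0.2142 0.012 ]
[[0.5017 0.3255 0.012 ]
 [0.5099 0.0884 0.012 ]
 [0.6777 0.1015 0.012 ]] [0.5897 0.2135 0.012 ]
cup [0.7829 0.034  0.05  ] oil [0.5039 0.5279 0.05  ]
```

```bash
cat >> h.py <<'E'
from scipy.spatial.transform import Rotation as Rn
yc=np.radians(8.5);ys=np.radians(2)
n=np.array([-.574*np.cos(yc),-.574*np.sin(yc),.819])
def ori(yaw,axis_yaw=0,tilt=0):  # down pose at yaw, then turned by tilt about horizontal y axis of frame axis_yaw
    return Rn.from_rotvec(tilt*np.array([-np.sin(axis_yaw),np.cos(axis_yaw),0]))*Rn.from_euler('xyz',[np.pi,0,yaw])
RC=ori(yc,yc,-np.radians(35))
KEY={'square':np.array([.574,-.172,.085]),'bar':np.array([.584,-.234,.085]),'round':np.array([.565,-.111,.085])}
def to(pos,R,show=True):
    s=robot.observe();C=Rn.from_euler('xyz',s['tool_rot'])
    print('t',round(s['time'],2),'pos',np.round(s['tool_pos'],4),'F',np.round(s['contact_force'],1),'open',round(s['opening'],4))
    print('delta',np.round((np.array(pos)-s['tool_pos'])*10,3),'turn',np.round((R*C.inv()).as_rotvec()/(np.pi/2),3))
E
python3 -c "
from h import *
to(KEY['square']+.111*n,RC)"
```

```text
t 0.1 pos [ 0.1404 -0.5055  0.2371] F [0.5 0.3 0.3] open 0.0917
delta [ 3.706  3.241 -0.612] turn [ 0.08  -0.381 -0.076]
```

jog_arm(deltas=[0.95, 0.8, 0, 0.02, -0.095, -0.019, 0.95, 0.8, 0, 0.02, -0.095, -0.019, 0.95, 0.8, 0, 0.02, -0.095, -0.019, 0.95, 0.8, 0, 0.02, -0.095, -0.019], claw=0)

```text
time: 0.43
tool_pos: [0.2388, -0.4213, 0.2375]
tool_rot: [3.137, -0.155, 0.244]
contact_force: [-0.1, -0.7, 0.2]
opening: 0.0702
```

jog_arm(deltas=[0.95, 0.8, 0, 0.02, -0.095, -0.019, 0.95, 0.8, 0, 0.02, -0.095, -0.019, 0.95, 0.8, 0, 0.02, -0.095, -0.019, 0.95, 0.8, 0, 0.02, -0.095, -0.019])

```text
time: 0.77
tool_pos: [0.3335, -0.3412, 0.2376]
tool_rot: [3.134, -0.306, 0.216]
contact_force: [-0.9, 0.3, -0.5]
opening: 0.043
```

jog_arm(deltas=[0.95, 0.8, 0, 0.02, -0.095, -0.019, 0.95, 0.8, 0, 0.02, -0.095, -0.019, 0.95, 0.8, 0, 0.02, -0.095, -0.019, 0.95, 0.8, 0, 0.02, -0.095, -0.019])

```text
time: 1.1
tool_pos: [0.4283, -0.261, 0.2376]
tool_rot: [3.135, -0.458, 0.187]
contact_force: [-0.3, 0.6, -0.3]
opening: 0.0161
```

jog_arm(deltas=[0.7, 0.8, 0, 0.02, -0.095, -0.019, 0.7, 0.8, 0, 0.02, -0.095, -0.019, 0.7, 0.8, 0, 0.02, -0.095, -0.019, 0.7, 0.8, 0, 0.02, -0.095, -0.019])

```text
time: 1.43
tool_pos: [0.4963, -0.1831, 0.2373]
tool_rot: [-3.141, -0.609, 0.151]
contact_force: [-0.2, 0.0, -0.8]
opening: 0.0008
```

```bash
python3 -c "
from h import *
to(KEY['square']+.111*n,RC)
p=robot.camera_params('wrist');im=robot.read_camera('wrist');cv2.imwrite('pics/w1.png',im[:,:,::-1])
import pickle;pickle.dump(p,open('w1.pkl','wb'))
for k,v in KEY.items():print(k,proj('wrist',v,p))"
```

```text
t 1.43 pos [ 0.4963 -0.1831  0.2373] F [-0.2  0.  -0.8] open 0.0008
delta [ 0.147  0.017 -0.614] turn [ 0.    -0.001 -0.002]
square [278.01358419 216.84076297]
bar [335.04332482 216.39872151]
round [221.99682455 216.54059261]
```

View pics/w1.png

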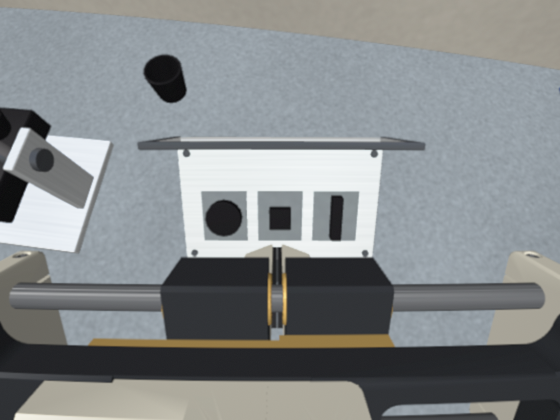

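The wrist view shows round (224,217), square (280,217) and bar (336,217), 1-2 px from prediction. The hood's edge is at row 146 and well clear. I'll shift y by -1.5 mm and go in along the normal.

jog_arm(deltas=[0.15, 0, -0.61, 0, 0, 0, 0.15, 0, -0.61, 0, 0, 0, 0.15, 0, -0.61, 0, 0, 0])

```text
time: 1.73
tool_pos: [0.509, -0.1858, 0.1728]
tool_rot: [-3.137, -0.605, 0.145]
contact_force: [-0.8, 0.1, -0.5]
opening: 0.0005
```

jog_arm(deltas=[0.24, 0.035, -0.35, 0, 0, 0, 0.48, 0.07, -0.7, 0, 0, 0, 0.48, 0.07, -0.7, 0, 0, 0, 0.48, 0.07, -0.7, 0, 0, 0])

```text
time: 2.07
tool_pos: [0.5583, -0.1791, 0.105]
tool_rot: [-3.139, -0.607, 0.146]
contact_force: [0.3, 0.4, 0.5]
opening: 0.0004
```

```bash
sed -i "s/-.172,/-.1735,/;s/-.234,/-.2355,/;s/-.111,/-.1125,/" h.py; python3 -c "
from h import *
to(KEY['square']+.011*n,RC)
print(Rn.from_euler('xyz',robot.observe()['tool_rot']).as_matrix()[:,2])"
```

```text
t 2.07 pos [ 0.5583 -0.1791  0.105 ] F [0.3 0.4 0.5] open 0.0004
delta [ 0.095  0.046 -0.11 ] turn [-0.001 -0.003  0.   ]
[ 0.56407559  0.08593383 -0.82123937]
```

jog_arm(deltas=[0.03, 0.035, -0.04, 0, 0, 0, 0.06, 0.04, -0.08, 0, 0, 0, 0.09, 0.045, -0.11, 0, 0, 0, 0.09, 0.045, -0.11, 0, 0, 0])

```text
time: 2.4
tool_pos: [0.5682, -0.1751, 0.0975]
tool_rot: [3.137, -0.612, 0.149]
contact_force: [-0.8, -0.5, 3.4]
opening: 0.0001
```

jog_arm(deltas=[0.012, 0.002, -0.017, 0, 0, 0, 0.023, 0.003, -0.033, 0, 0, 0, 0.023, 0.003, -0.033, 0, 0, 0])

```text
time: 2.65
tool_pos: [0.5704, -0.1748, 0.0943]
tool_rot: [3.138, -0.612, 0.149]
contact_force: [-8.6, -1.4, 14.8]
opening: 0.0001
```

jog_arm(deltas=[0, 0, 0, 0, 0, 0, -0.24, -0.035, 0.34, 0, 0, 0, -0.48, -0.07, 0.7, 0, 0, 0, -0.68, -0.1, 0.98, 0, 0, 0, -0.68, -0.1, 0.98, 0, 0, 0])

```text
time: 3.07
tool_pos: [0.501, -0.1855, 0.1955]
tool_rot: [3.133, -0.614, 0.151]
contact_force: [1.2, 0.1, 1.0]
opening: 0.0004
```

```bash
cat >> h.py <<'E'
RT=ori(ys+np.pi/2)
HT=np.array([.589,.212,.220])
E
python3 -c "
from h import *
to(HT+[0,0,.1],RT)"
```

```text
t 3.07 pos [ 0.501  -0.1855  0.1955] F [1.2 0.1 1. ] open 0.0004
delta [0.88  3.975 1.245] turn [-0.325  0.277  0.896]
```

jog_arm(deltas=[-0.1, 0.4, 0.4, 0, 0, 0, -0.1, 0.7, 0.8, -0.04, 0.035, 0.11, -0.1, 1, 1, -0.081, 0.069, 0.224, -0.1, 1, 1, -0.081, 0.069, 0.224, -0.1, 1, 1, -0.081, 0.069, 0.224], claw=1)

```text
time: 3.48
tool_pos: [0.4933, -0.0825, 0.2944]
tool_rot: [3.037, -0.467, 0.561]
contact_force: [1.1, -0.6, -0.5]
opening: 0.0294
```

jog_arm(deltas=[0.3, 1, 0.25, -0.081, 0.069, 0.224, 0.3, 1, 0.25, -0.081, 0.069, 0.224, 0.3, 1, 0.25, -0.081, 0.069, 0.224, 0.3, 1, 0.25, -0.081, 0.069, 0.224])

```text
time: 3.82
tool_pos: [0.5235, 0.0193, 0.3156]
tool_rot: [3.021, -0.301, 0.92]
contact_force: [-0.5, 0.3, -0.7]
opening: 0.0559
```

jog_arm(deltas=[0.3, 1, 0, -0.081, 0.069, 0.224, 0.3, 1, 0, -0.081, 0.069, 0.224, 0.3, 1, 0, -0.081, 0.069, 0.224, 0.3, 1, 0, -0.081, 0.069, 0.224])

```text
time: 4.15
tool_pos: [0.5527, 0.1193, 0.313]
tool_rot: [3.062, -0.137, 1.263]
contact_force: [-1.6, -1.1, -1.5]
opening: 0.0824
```

jog_arm(deltas=[0.3, 0.95, 0, -0.081, 0.069, 0.224, 0.3, 0.95, 0, -0.081, 0.069, 0.224, 0.3, 0.95, 0, -0.081, 0.069, 0.224, 0.3, 0.95, 0, -0.081, 0.069, 0.224, 0.3, 0.95, 0, -0.081, 0.069, 0.224])

```text
time: 4.57
tool_pos: [0.5819, 0.2109, 0.3126]
tool_rot: [-3.133, 0.003, 1.602]
contact_force: [0.9, -0.8, 0.7]
opening: 0.0918
```

```bash
python3 -c "
from h import *
to(HT+[0,0,-.008],RT)
p=robot.camera_params('wrist');im=robot.read_camera('wrist');cv2.imwrite('pics/w2.png',im[:,:,::-1])
import pickle;pickle.dump(p,open('w2.pkl','wb'))
e=np.array([-np.sin(ys),np.cos(ys),0])*.086
for v in (HT,HT-e,HT+e):print(proj('wrist',v,p))"
```

```text
t 4.57 pos [0.5819 0.2109 0.3126] F [ 0.9 -0.8  0.7] open 0.0918
delta [ 0.071  0.011 -1.006] turn [ 0.002 -0.006  0.002]
[285.56067539 217.38203929]
[284.98001904 306.44501968]
[286.18179876 108.90366595]
```

View pics/w2.png

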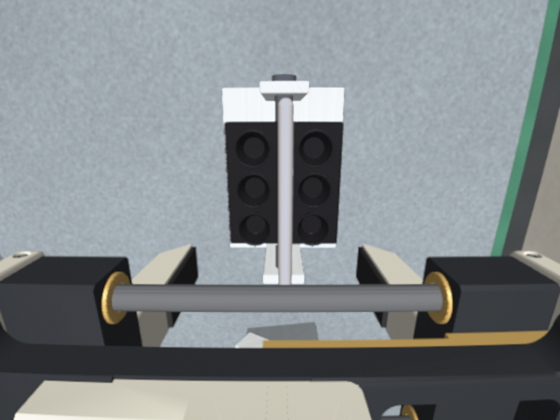

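The bar is at column 285 with 285.6 predicted, so it's on target. Descend and grip.

jog_arm(deltas=[0.07, 0.01, -0.3, 0, 0, 0, 0.07, 0.01, -0.7, 0, 0, 0, 0.07, 0.01, -1, 0, 0, 0, 0.07, 0.01, -1, 0, 0, 0, 0.07, 0.01, -1, 0, 0, 0])

```text
time: 5.03
tool_pos: [0.588, 0.2099, 0.215]
tool_rot: [-3.134, 0.003, 1.599]
contact_force: [0.5, -0.3, 1.2]
opening: 0.0919
```

jog_arm(deltas=[0, 0, 0, 0, 0, 0, 0, 0, 0, 0, 0, 0, 0, 0, 0, 0, 0, 0, 0, 0, 0, 0, 0, 0, 0, 0, 0, 0, 0, 0], claw=0, newtons=15)

```text
time: 5.45
tool_pos: [0.5891, 0.212, 0.2165]
tool_rot: [-3.138, 0.002, 1.603]
contact_force: [0.1, -0.1, 0.2]
opening: 0.0634
```

jog_arm(deltas=[0, 0, 0, 0, 0, 0, 0, 0, 0, 0, 0, 0, 0, 0, 0, 0, 0, 0, 0, 0, 0, 0, 0, 0, 0, 0, 0, 0, 0, 0])

```text
time: 5.87
tool_pos: [0.5887, 0.212, 0.2154]
tool_rot: [-3.136, 0.003, 1.603]
contact_force: [0.5, -0.6, 0.5]
opening: 0.0296
```

jog_arm(deltas=[0, 0, 0, 0, 0, 0, 0, 0, 0, 0, 0, 0, 0, 0, 0, 0, 0, 0, 0, 0, 0, 0, 0, 0, 0, 0, 0, 0, 0, 0])

```text
time: 6.28
tool_pos: [0.5878, 0.2119, 0.2153]
tool_rot: [-3.134, 0.003, 1.603]
contact_force: [-4.9, -0.7, 2.4]
opening: 0.0113
```

```bash
python3 -c "
from h import *
to(HT+[0,0,-.008],RT)
for a in range(7,36,7):
  t=np.radians(a);d=np.array([-np.sin(t)*np.cos(ys),-np.sin(t)*np.sin(ys),np.cos(t)])
  r=.110-.008
  print(a,np.round(10*(r*d-[0,0,r]),3),np.round(-t/(np.pi/2)*np.array([-np.sin(ys),np.cos(ys),0]),3))"
```

```text
t 6.28 pos [0.5878 0.2119 0.2153] F [-4.9 -0.7  2.4] open 0.0113
delta [ 0.012  0.001 -0.033] turn [ 0.002 -0.005  0.002]
7 [-0.124 -0.004 -0.008] [ 0.003 -0.078 -0.   ]
14 [-0.247 -0.009 -0.03 ] [ 0.005 -0.155 -0.   ]
21 [-0.365 -0.013 -0.068] [ 0.008 -0.233 -0.   ]
28 [-0.479 -0.017 -0.119] [ 0.011 -0.311 -0.   ]
35 [-0.585 -0.02  -0.184] [ 0.014 -0.389 -0.   ]
```

jog_arm(deltas=[-0.064, -0.002, -0.002, 0.001, -0.039, 0, -0.128, -0.004, -0.008, 0.003, -0.078, 0, -0.191, -0.007, -0.018, 0.004, -0.117, 0, -0.254, -0.009, -0.031, 0.005, -0.155, 0, -0.316, -0.011, -0.049, 0.007, -0.194, 0])

```text
time: 6.7
tool_pos: [0.5578, 0.2107, 0.2106]
tool_rot: [2.837, 0.001, 1.602]
contact_force: [5.8, -2.4, -8.1]
opening: 0.0117
```

jog_arm(deltas=[-0.061, -0.002, -0.021, 0.001, -0.039, 0, -0.12, -0.004, -0.046, 0.003, -0.078, 0, -0.177, -0.006, -0.074, 0.004, -0.117, 0, -0.233, -0.008, -0.106, 0.005, -0.155, 0, -0.287, -0.01, -0.141, 0.007, -0.194, 0])

```text
time: 7.12
tool_pos: [0.529, 0.21, 0.197]
tool_rot: [2.532, -0.002, 1.603]
contact_force: [11.5, -18.4, -9.0]
opening: 0.0108
```

jog_arm(deltas=[0, 0, 0, 0, 0, 0, 0, 0, 0, 0, 0, 0, 0, 0, 0, 0, 0, 0, 0, 0, 0, 0, 0, 0, 0, 0, 0, 0, 0, 0])

```text
time: 7.53
tool_pos: [0.5292, 0.2098, 0.197]
tool_rot: [2.536, -0.0, 1.601]
contact_force: [-1.3, -1.5, 0.4]
opening: 0.0112
```

```bash
python3 -c "
from h import *
s=robot.observe();print(s['time'],s['tool_pos'],s['tool_rot'],s['contact_force'],s['opening'])
R=Rn.from_euler('xyz',s['tool_rot']).as_matrix()
g=s['tool_pos']-.008*R[:,2];print('grasp',g,'angle',np.degrees(np.arctan2(.589-g[0],g[2]-.11)),'r',np.hypot(.589-g[0],g[2]-.11))
im=robot.read_camera('side');cv2.imwrite('pics/s2.png',cv2.resize(im[90:300,150:360,::-1],None,fx=2.8,fy=2.8))"
```

```text
7.5333 [0.52924189 0.20984422 0.19700851] [ 2.53638156e+00 -4.01169619e-04  1.60117984e+00] [-1.32446506 -1.46638714  0.37603739] 0.011161144673110024
grasp [0.52469258 0.20970331 0.20358756] angle 34.49437169590617 r 0.11355208508251681
```

View pics/s2.png

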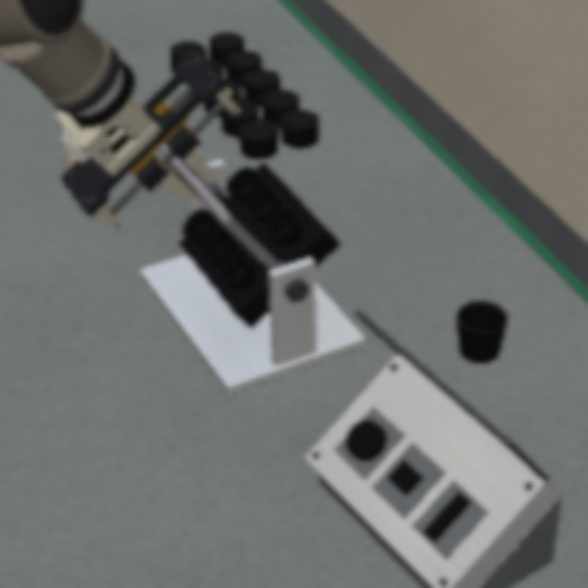

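The picture shows the tray tipped about 35° with the cups visible. I'll hold it another 0.8 s, then set it back.

jog_arm(deltas=[0, 0, 0, 0, 0, 0, 0, 0, 0, 0, 0, 0, 0, 0, 0, 0, 0, 0, 0, 0, 0, 0, 0, 0, 0, 0, 0, 0, 0, 0])

```text
time: 8.0
tool_pos: [0.5289, 0.2098, 0.1968]
tool_rot: [2.536, -0.0, 1.602]
contact_force: [2.6, -2.1, 0.7]
opening: 0.0112
```

jog_arm(deltas=[0, 0, 0, 0, 0, 0, 0, 0, 0, 0, 0, 0, 0, 0, 0, 0, 0, 0, 0, 0, 0, 0, 0, 0, 0, 0, 0, 0, 0, 0])

```text
time: 8.42
tool_pos: [0.5285, 0.2098, 0.1965]
tool_rot: [2.537, -0.0, 1.602]
contact_force: [1.9, -2.0, 1.2]
opening: 0.0111
```

jog_arm(deltas=[0.054, 0.002, 0.035, -0.001, 0.039, 0, 0.11, 0.004, 0.067, -0.003, 0.078, 0, 0.167, 0.006, 0.095, -0.004, 0.117, 0, 0.226, 0.008, 0.12, -0.005, 0.155, 0, 0.287, 0.01, 0.141, -0.007, 0.194, 0])

```text
time: 8.83
tool_pos: [0.5558, 0.2105, 0.2097]
tool_rot: [2.848, 0.002, 1.603]
contact_force: [1.1, -4.0, -4.8]
opening: 0.011
```

jog_arm(deltas=[0.062, 0.002, 0.018, -0.001, 0.039, 0, 0.125, 0.004, 0.031, -0.003, 0.078, 0, 0.188, 0.007, 0.041, -0.004, 0.117, 0, 0.252, 0.009, 0.047, -0.005, 0.155, 0, 0.316, 0.011, 0.049, -0.007, 0.194, 0])

```text
time: 9.25
tool_pos: [0.5876, 0.2116, 0.2148]
tool_rot: [-3.13, 0.004, 1.603]
contact_force: [-1.8, -2.6, -1.4]
opening: 0.0114
```

jog_arm(deltas=[0.02, 0, 0, 0, 0, 0, 0.02, 0, 0, 0, 0, 0, 0.02, 0, 0, 0, 0, 0])

```text
time: 9.5
tool_pos: [0.5878, 0.2116, 0.2143]
tool_rot: [-3.128, 0.004, 1.603]
contact_force: [-8.8, -3.5, 3.3]
opening: 0.0113
```

jog_arm(deltas=[0, 0, 0, 0, 0, 0, 0, 0, 0, 0, 0, 0, 0, 0, 0, 0, 0, 0, 0, 0, 0, 0, 0, 0, 0, 0, 0, 0, 0, 0], claw=0.5)

```text
time: 9.92
tool_pos: [0.5908, 0.2121, 0.2153]
tool_rot: [-3.137, 0.003, 1.603]
contact_force: [0.1, -0.5, 0.1]
opening: 0.0399
```

jog_arm(deltas=[0, 0, 0.2, 0, 0, 0, 0, 0, 0.6, 0, 0, 0, 0, 0, 1, 0, 0, 0, 0, 0, 1, 0, 0, 0, 0, 0, 1, 0, 0, 0])

```text
time: 10.33
tool_pos: [0.5917, 0.2122, 0.3184]
tool_rot: [3.14, 0.002, 1.603]
contact_force: [-0.2, -0.6, -0.4]
opening: 0.046
```

```bash
python3 -c "
from h import *
to(KEY['bar']+.111*n,RC)
p=robot.camera_params('wrist');im=robot.read_camera('wrist');cv2.imwrite('pics/w3.png',im[:,:,::-1])
for v in (HT,):print(proj('wrist',v,p))"
```

```text
t 10.33 pos [0.5917 0.2122 0.3184] F [-0.2 -0.6 -0.4] open 0.046
delta [-0.708 -4.571 -1.425] turn [ 0.327 -0.272 -0.894]
[272.62731988 216.45255074]
```

View pics/w3.png

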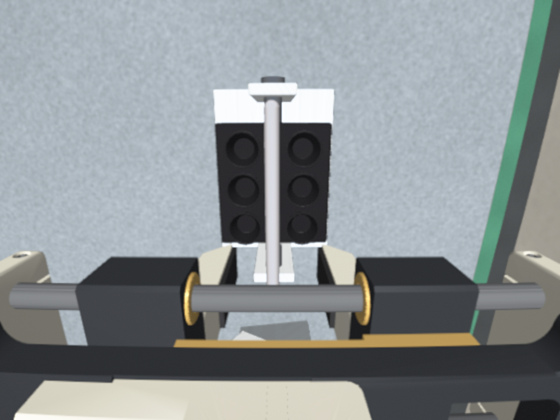

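The bar is at column 272 against 272.6 predicted for level, so the tray is back level. Next is the bar key.

jog_arm(deltas=[-0.4, -0.95, 0, 0.082, -0.068, -0.224, -0.4, -0.95, 0, 0.082, -0.068, -0.224, -0.4, -0.95, 0, 0.082, -0.068, -0.224, -0.4, -0.95, 0, 0.082, -0.068, -0.224], claw=0)

```text
time: 10.72
tool_pos: [0.5479, 0.1133, 0.3135]
tool_rot: [3.063, -0.139, 1.246]
contact_force: [1.6, 0.2, 0.2]
opening: 0.0238
```

jog_arm(deltas=[-0.4, -0.95, 0, 0.082, -0.068, -0.224, -0.4, -0.95, 0, 0.082, -0.068, -0.224, -0.4, -0.95, 0, 0.082, -0.068, -0.224, -0.4, -0.95, 0, 0.082, -0.068, -0.224])

```text
time: 11.05
tool_pos: [0.5084, 0.0193, 0.3137]
tool_rot: [3.028, -0.302, 0.901]
contact_force: [0.1, -0.5, 0.6]
opening: 0.001
```

jog_arm(deltas=[-0.1, -0.95, 0, 0.082, -0.068, -0.224, -0.1, -0.95, 0, 0.082, -0.068, -0.224, -0.1, -0.95, 0, 0.082, -0.068, -0.224, -0.1, -0.95, 0, 0.082, -0.068, -0.224])

```text
time: 11.38
tool_pos: [0.4999, -0.0749, 0.3136]
tool_rot: [3.055, -0.467, 0.539]
contact_force: [-0.5, 0.8, -0.7]
opening: 0.0002
```

jog_arm(deltas=[0, -0.95, -0.4, 0.082, -0.068, -0.224, 0, -0.95, -0.4, 0.082, -0.068, -0.224, 0, -0.95, -0.4, 0.082, -0.068, -0.224, 0, -0.95, -0.4, 0.082, -0.068, -0.224])

```text
time: 11.72
tool_pos: [0.4999, -0.1691, 0.2719]
tool_rot: [-3.127, -0.607, 0.136]
contact_force: [-0.1, 0.1, -0.9]
opening: 0.0008
```

jog_arm(deltas=[0.18, -0.77, -0.5, 0, 0, 0, 0.18, -0.77, -0.5, 0, 0, 0, 0.18, -0.77, -0.5, 0, 0, 0, 0.18, -0.77, -0.5, 0, 0, 0])

```text
time: 12.05
tool_pos: [0.5193, -0.2452, 0.223]
tool_rot: [-3.13, -0.607, 0.145]
contact_force: [0.6, 0.5, -0.3]
opening: 0.0004
```

```bash
python3 -c "
from h import *
to(KEY['bar']+.026*n,RC)"
```

```text
t 12.05 pos [ 0.5193 -0.2452  0.223 ] F [ 0.6  0.5 -0.3] open 0.0004
delta [ 0.499  0.075 -1.167] turn [-0.006 -0.003 -0.002]
```

jog_arm(deltas=[0, 0, -0.47, -0.006, 0, 0, 0, 0, -0.47, -0.006, 0, 0, 0, 0, -0.47, -0.006, 0, 0])

```text
time: 12.3
tool_pos: [0.5183, -0.2419, 0.1769]
tool_rot: [-3.138, -0.606, 0.151]
contact_force: [-0.0, 0.8, -0.1]
opening: 0.0001
```

jog_arm(deltas=[0.25, 0.037, -0.35, 0, 0, 0, 0.5, 0.075, -0.7, 0, 0, 0, 0.5, 0.075, -0.7, 0, 0, 0, 0.5, 0.075, -0.7, 0, 0, 0])

```text
time: 12.63
tool_pos: [0.5697, -0.2354, 0.108]
tool_rot: [-3.141, -0.608, 0.153]
contact_force: [-0.5, -0.1, 0.8]
opening: 0.0006
```

```bash
python3 -c "
from h import *
to(KEY['bar']+.011*n,RC)"
```

```text
t 12.63 pos [ 0.5697 -0.2354  0.108 ] F [-0.5 -0.1  0.8] open 0.0006
delta [ 0.08 -0.01 -0.14] turn [ 0.    -0.002 -0.003]
```

jog_arm(deltas=[0.03, -0.01, -0.05, 0, 0, 0, 0.055, -0.01, -0.09, 0, 0, 0, 0.075, -0.01, -0.12, 0, 0, 0, 0.085, -0.01, -0.14, 0, 0, 0, 0.085, -0.01, -0.14, 0, 0, 0])

```text
time: 13.05
tool_pos: [0.5778, -0.2392, 0.0959]
tool_rot: [3.136, -0.611, 0.152]
contact_force: [0.4, -0.7, 4.4]
opening: 0.0005
```

jog_arm(deltas=[0.012, 0.002, -0.017, 0, 0, 0, 0.012, 0.002, -0.017, 0, 0, 0])

```text
time: 13.22
tool_pos: [0.579, -0.2391, 0.0941]
tool_rot: [3.136, -0.611, 0.152]
contact_force: [-1.8, -0.3, 8.1]
opening: 0.0006
```

jog_arm(deltas=[0.012, 0.002, -0.017, 0, 0, 0, 0.012, 0.002, -0.017, 0, 0, 0, 0.012, 0.002, -0.017, 0, 0, 0])

```text
time: 13.47
tool_pos: [0.5795, -0.239, 0.0935]
tool_rot: [3.135, -0.611, 0.153]
contact_force: [-15.8, 0.8, 20.9]
opening: 0.0006
```

jog_arm(deltas=[-0.14, -0.02, 0.2, 0, 0, 0, -0.28, -0.04, 0.4, 0, 0, 0, -0.28, -0.04, 0.4, 0, 0, 0])

```text
time: 13.72
tool_pos: [0.551, -0.2433, 0.134]
tool_rot: [3.134, -0.611, 0.153]
contact_force: [0.8, -0.8, 0.7]
opening: 0.0004
```

jog_arm(deltas=[-0.095, 0.62, 0, 0, 0, 0, -0.095, 0.62, 0, 0, 0, 0, -0.095, 0.62, 0, 0, 0, 0])

```text
time: 13.97
tool_pos: [0.5404, -0.1758, 0.1298]
tool_rot: [-3.14, -0.607, 0.152]
contact_force: [0.4, 0.8, -0.1]
opening: 0.0005
```

jog_arm(deltas=[-0.095, 0.62, 0, 0, 0, 0, -0.095, 0.62, 0, 0, 0, 0, -0.095, 0.62, 0, 0, 0, 0, -0.095, 0.62, 0, 0, 0, 0])

```text
time: 14.3
tool_pos: [0.5328, -0.1176, 0.1308]
tool_rot: [3.138, -0.609, 0.153]
contact_force: [0.7, 0.0, -0.4]
opening: 0.0006
```

```bash
python3 -c "
from h import *
to(KEY['round']+.011*n,RC)"
```

```text
t 14.3 pos [ 0.5328 -0.1176  0.1308] F [ 0.7  0.  -0.4] open 0.0006
delta [ 0.259  0.042 -0.368] turn [ 0.002 -0.001 -0.002]
```

jog_arm(deltas=[0.14, 0.04, -0.2, 0, 0, 0, 0.21, 0.045, -0.3, 0, 0, 0, 0.24, 0.05, -0.34, 0, 0, 0, 0.26, 0.05, -0.37, 0, 0, 0, 0.26, 0.05, -0.37, 0, 0, 0])

```text
time: 14.72
tool_pos: [0.559, -0.1144, 0.0938]
tool_rot: [3.137, -0.609, 0.151]
contact_force: [-3.3, -2.3, 3.6]
opening: 0.0005
```

jog_arm(deltas=[0.012, 0.002, -0.017, 0, 0, 0, 0.024, 0.004, -0.034, 0, 0, 0, 0.024, 0.004, -0.034, 0, 0, 0])

```text
time: 14.97
tool_pos: [0.56, -0.1142, 0.0925]
tool_rot: [3.135, -0.61, 0.151]
contact_force: [-27.0, -4.6, 28.1]
opening: 0.0003
```

jog_arm(deltas=[-0.24, -0.035, 0.34, 0, 0, 0, -0.48, -0.07, 0.7, 0, 0, 0, -0.68, -0.1, 0.98, 0, 0, 0, -0.68, -0.1, 0.98, 0, 0, 0, -0.68, -0.1, 0.98, 0, 0, 0])

```text
time: 15.38
tool_pos: [0.4931, -0.1239, 0.191]
tool_rot: [3.134, -0.612, 0.153]
contact_force: [0.3, 0.4, -0.3]
opening: 0.0002
```

```bash
python3 - <<'E'
from h import *
s=robot.observe();print(s['time'],s['tool_pos'],s['contact_force'])
a=robot.read_camera('side');b=robot.read_camera('wrist')
cv2.imwrite('pics/f.png',cv2.resize(np.hstack([a,b])[:,:,::-1],(800,300)))
s0=cv2.cvtColor(cv2.imread('pics/side0.png'),6);g=cv2.cvtColor(a,7)
for nm,(x0,y0,x1,y1) in dict(tray_handle=(215,120,275,225),cup=(310,195,335,222),wrench=(320,365,375,420),oil=(168,120,192,165)).items():
    print(nm,'mean abs diff',cv2.absdiff(s0,g)[y0:y1,x0:x1].mean().round(2))
E
```

```text
15.3833 [ 0.49307095 -0.12386435  0.19101888] [ 0.32735854  0.44345294 -0.31580919]
tray_handle mean abs diff 27.89
cup mean abs diff 2.67
wrench mean abs diff 4.0
oil mean abs diff 21.56
```

View pics/f.png

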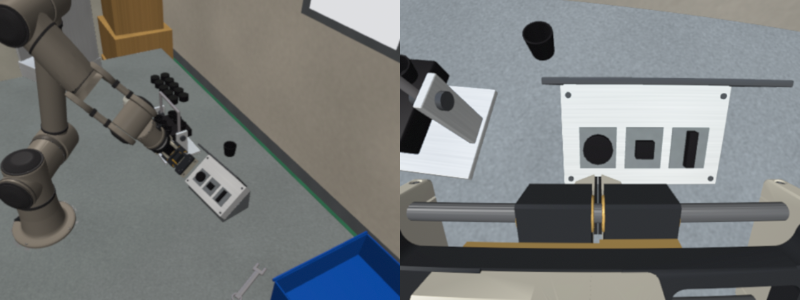

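The wrist view shows all three keys up and the arm clear. The tray and bottle patches in the side view are hidden by the arm, but the tray was confirmed level after release and has not been touched since. Handing in.

```bash
python3 -c "
from h import *
print(robot.hand_in())"
```

```text
the job is handed in; nothing more can be done
None
```

I ran the whole sequence in order and handed the job in at about 15.5 s; the hand-in gave no verdict.

| Step | What I did | Evidence |
|---|---|---|
| 1 | Pushed the square key | About 17 N, past the 5 N needed for full travel |
| 2 | Tipped the tray by its handle and held it for about 1.3 s | 34.5° worked out from the tool pose, and the side view agreed |
| 3 | Set the tray back against its rest | Handle within 1 px of where it should be when level |
| 4 | Pushed the bar key | About 26 N |
| 5 | Pushed the round key | About 39 N; the 40 N limit covers the arm and gripper body, and this was the fingertips |

**Last checks:** the keys looked up in the final wrist view, and the contact force was near zero with the arm clear. The cup and wrench areas of the side view were almost unchanged from the start.

**Not confirmed:** the final before/after comparison showed large differences at the tray and the bottle. The arm was blocking the tray there, so that comparison says nothing about it. I assume the same for the bottle, because I didn't plan any move near it. The tray was last seen level just after I released it, and I didn't touch it again. I didn't recheck the bottle's position.

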